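# Mesh the blender cup with its drive and hold it down

## Task

Slide the jar clamp's jaw open while the blender cup still sits in it, lift the cup out, and put it upright, stub down, on the blender base: turn it until the splines of its stub mesh with the cross-shaped socket and it slides fully home. It is spring-loaded, so keep gripping the cup and pressing it down: finish while still holding it fully home. Leave the salt shaker, spice jar, mug, teaspoon and kitchen timer where they are.

Things in the scene. Friction and masses are not known exactly. Their poses are not given: they have to be found in the camera images.
- clamp: jar clamp fixed to the worktop: aluminium base plate 90 (x) x 210 (y) x 12 mm, fixed jaw on the -y side, sliding jaw on the +y side. Origin: its underside, right below the centre of the seated cup, z up; the plate runs from y = -60 to +150 mm. The collar rests on rails 32 mm high; jaws 49 mm high, the sliding jaw's lip 53.5 mm
- jaw (a joint): travel of the sliding jaw, m: about 0 = closed, its steel lip reaching 13 mm over the cup's collar; grows as the jaw slides along the clamp's +y away from the cup, stop at 0.040. The lip clears the collar from 0.014 on; at 0.025 and more it counts as open. Friction 3 N, no spring: it stays where left
- jaw_handle (a point): centre of the top of the sliding jaw's handle, a black upright bar 24 mm (clamp x) x 16 mm (clamp y), its top 105 mm above the worktop, free for its upper 75 mm; it moves with the jaw and stands 100 mm from the cup's axis when closed. Axes as the clamp's
- cup: steel blender cup, upside down, 100 mm tall, 0.22 kg; origin: tip of its stub, z up. From below: splined stub, a cross of fins 24 x 6.5 mm along x and y, wedge-tipped, to 16 mm; round black collar, diameter 72, to 30 mm; neck, diameter 40, to 40 mm; square body 46 x 46 mm, sides facing x and y. In the clamp: origin 16 mm above the worktop, any yaw. Quarter turns are alike
- blender_base: round black blender base fixed to the worktop, 120 mm in diameter; origin at the centre of its underside, z up. Flat seat for the collar 75 mm above the worktop, inside a steel rim (80 mm inside diameter, 5 mm high); in its middle is the grey square drive coupling
- coupling_mouth (a point): centre of the top of the drive coupling, 74 mm above the worktop; z up, x and y along the arms of its cross-shaped socket (arms 9 mm wide, 27 mm tip to tip, 18 mm deep; 1.25 mm clear of a fin on each side). It starts at any angle and stays there; it turns about z only under more than 0.08 N m. Quarter turns are alike
- pin (a joint): travel of the sprung steel pin in the middle of the socket, m: 0 = up, top 69 mm above the worktop. The stub's tip presses it down once the splines mesh; the spring pushes back with 5 N at first, 9 N at 0.010, where the collar rests on the seat and the cup's origin is 59 mm above the worktop. Let go, the cup is lifted again
- salt_shaker: clear salt shaker with a metal top, 44 mm in diameter, 90 mm tall, at the back of the free surface; origin at its underside; leave it alone
- spice_jar: spice jar with a dark cap, 41 mm in diameter, 105 mm tall, at the far left; origin at its underside; leave it alone
- mug: two-tone stoneware mug, 78 mm in diameter, 92 mm tall, on the right; origin at its underside; leave it alone
- teaspoon: metal teaspoon lying flat, 130 x 27 x 11 mm, between clamp and blender base; leave it alone
- kitchen_timer: round kitchen timer, 63 mm wide, 54 mm tall, at the far right; origin at its underside; leave it alone
There are look-alikes about, which are no part of the job. Leave any orange look-alike of the cup alone.

How it is judged (in metres and radians):
On the way, in this order (a step that is already met when the one before it is completed fails the run):
1. the jaw is slid open by at least 20 mm with the cup still seated in the clamp (value of joint jaw above 0.02 m and z of cup in the frame of clamp below 0.022 m and horizontal distance between cup and clamp below 0.02 m), for 0.1 s.
2. the cup is lifted clear of the clamp, held in the fingers and roughly upright (z of cup in the frame of clamp above 0.06 m and angle between cup's own z axis and vertical below 0.3 rad and contact force between the fingers and cup above 1 N), for 0.1 s.
3. the stub has meshed and pressed the pin down by at least 7.5 mm (value of joint pin above 0.0075 m), for 0.2 s.
At the end, for the whole second after the job is handed in: The cup stands upright (within 4.5 degrees) in the drive coupling, meshed and centred within 4 mm, pressed down to within 2.5 mm of its seat with the sprung pin pushed down at least 7.5 mm, at rest and still gripped by the fingers, through the last second (value of joint pin above 0.0075 m and horizontal distance between cup and coupling_mouth below 0.004 m and z of cup in the frame of coupling_mouth below -0.0125 m and angle between cup's own z axis and vertical below 0.08 rad and (angle between the x axis of cup and the x axis of coupling_mouth, either way round below 0.25 rad or angle between the x axis of cup and the x axis of coupling_mouth, either way round above 1.32 rad) and contact force between the fingers and cup above 2 N and linear speed of cup below 0.02 m/s); the arm keeps its last pose, push and grip.
It fails at once if a bystander (salt shaker, spice jar, mug, teaspoon, kitchen timer) is moved by more than 40 mm (distance of any of salt_shaker, spice_jar, mug, teaspoon, kitchen_timer from where it was at the start of the episode above 0.04 m).
It also fails if it takes over 42 s, if anything falls off the work surface, if the arm or the gripper's body presses on something with over 40 N, if the wrist force passes 120 N, or if a joint passes its speed limit or range.

## Robot

A 6-joint arm with a two-finger parallel gripper is mounted at the origin on a cart in front of the work surface, level with it; the furniture and walls round the work are solid. World frame = base frame: x ahead of the robot, y to its left, z up, the work surface at z = 0. Lengths are in mm, angles in rad, forces in N, time in s.
With the tool pointing down it reaches from about 350 to 975 mm from the base axis. Payload 7.1 kg.
Tool frame: the origin (TCP) lies midway between the tips of the shut fingers; the grasp point (between the pads) lies 19 mm behind it (ctrl.grasp_offset is the distance from the TCP to the grasp point, in mm); z points along the fingers, y is the line along which they close (so a half turn about z gives the same grasp; the last joint's range is limited). The gripper opens to 88 mm and grips with 3 to 60 N. Pads are 20 mm wide; open, the fingers measure 115 mm over their backs; the gripper's body (75 mm by 178 mm) begins 61 mm behind the grasp point.
Start: joints at [1.255, 0.423, 1.63, -0, 1.089, -0.019], TCP at [182.757, 597.666, 222.675] pointing down, gripper open.
Joint ranges: [-3, 3], [-0.9, 2.11], [0.09, 2.58], [-1.31, 4.45], [0.11, 2.69], [-2.54, 2.54]. Speed limits (rad/s): [2.39, 2.39, 3.01, 3.14, 3.14, 3.14].

## Interface

Orientations are given as a rotation vector (axis times angle).
In Python, from workcell import sensors, viewer, ctrl gives the robot as it stands. The module is installed in compiled form; this text tells all that it offers.
- The arm moves only by the shell command python3 -m handwheel 'ROWS'. ROWS is JSON, a list of rows, each a list of 7 numbers: the shift along the tool's x, y, z in mm, then the turn, a rotation vector about the tool's x, y, z in rad, then the closure, from 0 (fully open) to 1 (shut). In form: [[x, y, z, rx, ry, rz, jaw], ...]. A call has 1 to 10 rows; each row shifts and turns the commanded pose from where the row before left it, along the tool's axes as they then stand; what a row does not reach is not made up. A row lasts 1/8 s, in which the tool goes at most 62.5 mm and 10.7 degrees, less where a joint would pass 70% of its speed; a pose out of reach is approached as far as the arm can. A call is refused whole if a number of a shift passes 62.5 or a number of a turn 0.188, either way. A call with a gripper value outside its range is refused whole. The fingers move at their own pace and stop on an object; the grip force is fixed at half the most. Time passes only in rows, so rows that do not move let the fingers close. It gives the time, the measured TCP pose, the force, the opening and the grip force at its end, in the units of the state.
- sensors.get_obs(): the state, without advancing time (a new reading comes with each control period).
- viewer.get_image(name): name is "scene" or "top"; returns a dict with "frame" (480x640x3 uint8, blue, green, red), "fov_y" (degrees; the focal length in pixels is half the picture's height over the tangent of half this angle, whatever the lens; pixels are square), "cx", "cy" (the principal point, pixels), "distortion" ([k1, k2, p1, p2, k3] as OpenCV has them; the pictures are not rectified), "R" (3x3) and "t" (3): a world point X has camera coordinates R X + t. Camera axes: x right, y down, z forward; pixel columns grow to the right and rows downward; lengths in mm; the calibration is good to about 2 mm. A picture is of the moment at which its call begins. There is no depth.
- ctrl.close_job(): hands the job in; it is judged then, once.
The state is a dict: "t": time; "qpos": joint angles; "qvel": joint speeds; "joint_torque": joint torques, N m; "ee_pos": TCP position; "orientation": TCP orientation; "ft_force": force on the tool from outside, world axes, zero at the start; "moment": the same for the moment, N m; "width": finger opening in mm; "grasp_force": force on a finger pad.
Only numpy, scipy, OpenCV 4.12 (cv2) and the standard library are available. Lean on these libraries where they do the work, as an engineer would, in place of code of your own. Each camera call takes 0.05 s, during which the arm holds its last target. There are 200 camera calls.

## Working session

There is one attempt and no reset: what is moved stays moved. The work goes in short steps, Python scripts to look and compute and a shell command to move; the robot and the scene stay as the last step left them, time stands still between calls to the robot, and variables do not carry over. Pictures are saved under pics/ and viewed, at most 10 in all, crops included, and the job is handed in when it is done.

```bash
mkdir -p pics
cat > h.py <<'E'
import numpy as np, cv2
from workcell import sensors, viewer, ctrl
def cam(n):
    d=viewer.get_image(n); f=240/np.tan(np.radians(d['fov_y'])/2)
    d['K']=np.array([[f,0,d['cx']],[0,f,d['cy']],[0,0,1]]); d['R']=np.array(d['R']);d['t']=np.array(d['t']);d['D']=np.array(d['distortion'],float)
    return d
def back(d,uv,z):
    p=cv2.undistortPoints(np.array([uv],float).reshape(-1,1,2),d['K'],d['D']).reshape(-1,2)
    r=np.c_[p,np.ones(len(p))]@d['R']; c=-d['R'].T@d['t']
    return c+r*((z-c[2])/r[:,2])[:,None]
def proj(d,X):
    return cv2.projectPoints(np.array(X,float).reshape(-1,1,3),cv2.Rodrigues(d['R'])[0],d['t'],d['K'],d['D'])[0].reshape(-1,2)
E
python3 - <<'E'
from h import *
for n in('scene','top'):
    d=cam(n); cv2.imwrite(f'pics/{n}0.png',d['frame']); print(n,-d['R'].T@d['t'],d['R'][2],d['fov_y'])
o=sensors.get_obs();print(o)
E
```

```text
scene [-322.30997674 1377.02127728 1037.67538328] [ 0.4807091  -0.70646759 -0.51944424] 48.12278479829484
top [ 440.37668345   82.78808789 1711.597643  ] [ 0.06861751  0.00466055 -0.99763215] 44.333815665481424
{'t': 0.1, 'qpos': array([ 1.25501031e+00,  4.23735065e-01,  1.63057956e+00, -2.49882198e-05,
        1.08860147e+00, -1.90115343e-02]), 'qvel': array([ 0.00066921, -0.00305145, -0.00237876,  0.00113972,  0.0022662 ,
       -0.00079105]), 'joint_torque': array([ 4.10709135e-04, -5.45611346e+01, -2.74325699e+01,  6.45341096e-02,
        1.88403757e-02,  1.77096098e-05]), 'ee_pos': array([182.61178943, 597.2212507 , 222.01112711]), 'orientation': array([-4.64415890e-01, -3.10687459e+00,  2.05545203e-03]), 'ft_force': array([-0.04653784, -0.02661133,  0.14279427]), 'moment': array([-0.037824  , -0.03651455, -0.0160032 ]), 'grasp_force': 0.0, 'width': 88.01273833440065}
```

View pics/scene0.png

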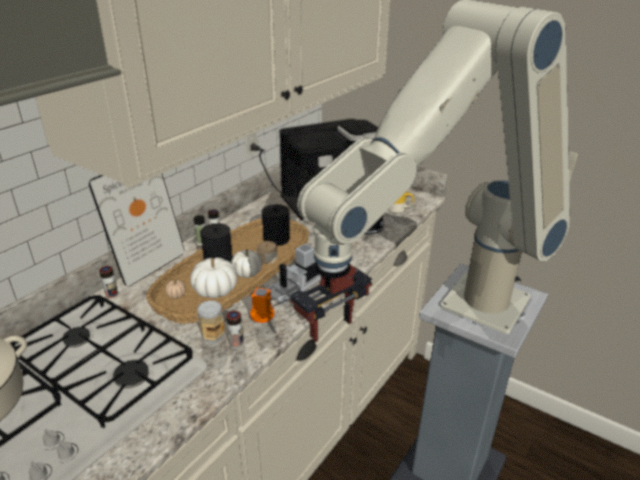

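View pics/top0.png

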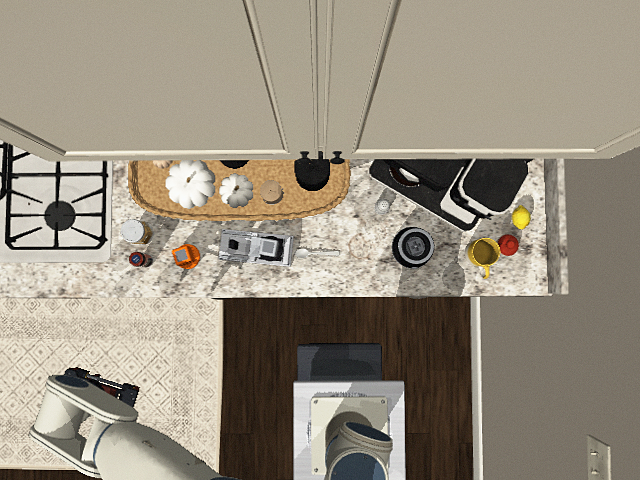

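The top picture shows the clamp with the cup at about (258,248), the blender base at (413,247), the teaspoon at (320,251), the mug at (484,252) and the timer at (509,244). Candidates for the cup are the orange look-alike at (186,256) and the steel one in the clamp at about (270,247). I choose the one in the clamp and check it in a crop.

Run:
```python
from h import *
im=cv2.imread('pics/top0.png')
a=cv2.resize(im[220:280,205:305],None,fx=8,fy=8,interpolation=cv2.INTER_CUBIC)[:,:]
b=cv2.resize(im[220:275,385:440],None,fx=8,fy=8,interpolation=cv2.INTER_CUBIC)
cv2.imwrite('pics/c_clamp.png',a);cv2.imwrite('pics/c_base.png',b)
```

```text
(no output)
```

View pics/c_clamp.png

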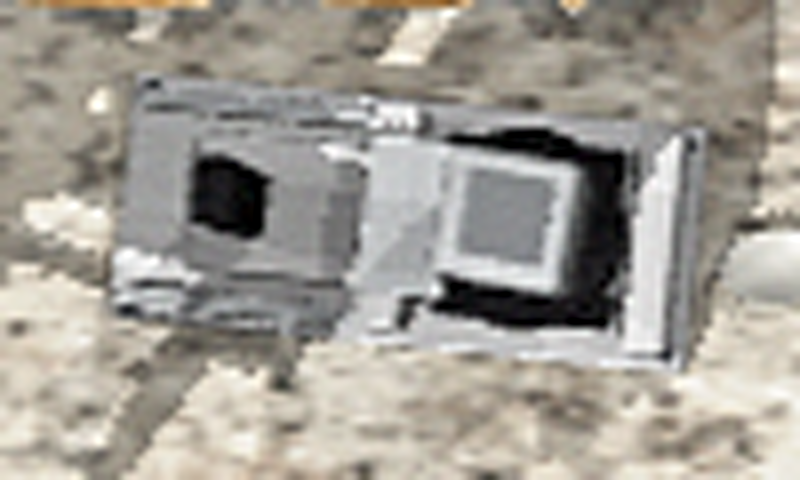

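View pics/c_base.png

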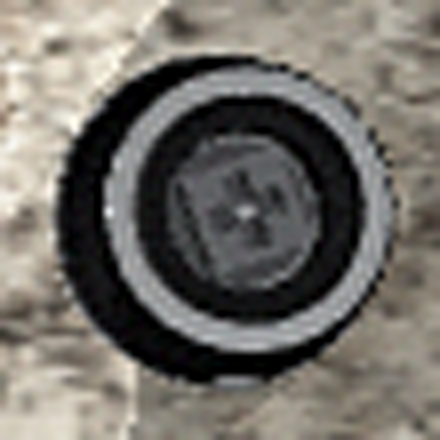

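The crop confirms a steel square cup in the clamp, top corners about (455,150),(578,160),(565,290),(443,280) of the ×8 crop, with the black handle at (225,195). In the base crop the socket is centred at (245,212), and its arms are turned about 19° from the image vertical.

Run:
```python
from h import *
d=cam('top')
A=lambda P:(np.array(P,float)+.5)/8-.5+[205,220]
B=lambda P:(np.array(P,float)+.5)/8-.5+[385,220]
c=back(d,A([(455,150),(578,160),(565,290),(443,280)]),116);print('cup',c.mean(0),c)
for i in range(4):
    v=c[(i+1)%4]-c[i];print(np.linalg.norm(v),np.degrees(np.arctan2(v[1],v[0]))%90)
p=back(d,A([(140,78),(702,128),(680,365),(112,310)]),12);print('plate',p.round(1))
for i in range(4):
    v=p[(i+1)%4]-p[i];print(np.linalg.norm(v),np.degrees(np.arctan2(v[1],v[0]))%90)
h=back(d,A([(225,195)]),100);print('handle',h)
s=back(d,B([(245,212),(240,175),(262,240),(222,215),(283,195),(180,185),(210,270)]),74);print(s.round(1))
for a,b in((1,2),(3,4),(5,6)):
    v=s[b]-s[a];print(np.degrees(np.arctan2(v[1],v[0]))%90)
# rim ring: outer circle fit at z=80
im=cv2.imread('pics/top0.png')
print('rim',back(d,B([(250,208)]),80))
# predicted overlays
ca=p.mean(0);print(ca)
from scipy.spatial.transform import Rotation as R
print(R.from_rotvec(sensors.get_obs()['orientation']).as_matrix().round(3))
```

```text
cup [530.14733067 221.66243535 116.        ] [[554.01672487 240.48852732 116.        ]
 [550.43931106 198.66927519 116.        ]
 [506.29161547 203.04344298 116.        ]
 [509.84167126 244.44849591 116.        ]]
41.97198754334499 85.11055550471215
44.36386333516424 84.34158368294916
41.556964574890856 85.09946345035847
44.352189490072455 84.87754657865052
plate [[588.1 365.2  12. ]
 [569.  161.3  12. ]
 [483.4 169.4  12. ]
 [504.  374.8  12. ]]
204.76112919698295 84.66476341129673
86.03625069632741 84.65083423650819
206.4289184264373 84.27404451062782
84.64530307614397 83.52486489885129
handle [[540.00450817 321.05464617 100.        ]]
[[ 533.6 -183.7   74. ]
 [ 546.5 -182.2   74. ]
 [ 523.8 -189.5   74. ]
 [ 532.6 -175.7   74. ]
 [ 539.5 -197.1   74. ]
 [ 543.1 -161.2   74. ]
 [ 513.4 -171.2   74. ]]
17.886357640676067
17.85553274569422
18.67682927012649
rim [[ 534.64229498 -184.50700473   80.        ]]
[536.11020563 267.67322423  12.        ]
[[-0.956  0.292 -0.   ]
 [ 0.292  0.956 -0.001]
 [ 0.    -0.001 -1.   ]]
```

```bash
python3 -m handwheel '[[0,0,0,0,0,0.137,0],[0,0,0,0,0,0.137,0],[0,0,0,0,0,0.137,0],[0,0,0,0,0,0.137,0],[0,0,0,0,0,0.137,0],[0,0,0,0,0,0.137,0],[0,0,0,0,0,0.137,0],[0,0,0,0,0,0.137,0],[0,0,0,0,0,0.137,0],[0,0,0,0,0,0.137,0]]'
python3 -m handwheel '[[-24,38,0,0,0,0,0],[-24,38,0,0,0,0,0],[-24,38,0,0,0,0,0],[-24,38,0,0,0,0,0],[-24,38,0,0,0,0,0],[-24,38,0,0,0,0,0],[-24,38,0,0,0,0,0],[-24,38,0,0,0,0,0],[-24,38,0,0,0,0,0],[-24,38,0,0,0,0,0]]'
cat >> h.py <<'E'
def to(x,y,z,yaw):
    "tool-frame shift to world TCP x,y,z and turn to tool-y yaw (deg)"
    from scipy.spatial.transform import Rotation as R
    o=sensors.get_obs(); M=R.from_rotvec(o['orientation']).as_matrix(); a=np.degrees(np.arctan2(M[1,1],M[0,1]))
    print('t',o['t'],'tcp',o['ee_pos'].round(1),'yaw',a.round(2),'tilt',M[:2,2].round(3),'q',o['qpos'].round(2),'w',o['width'].round(1))
    print('shift',(M.T@(np.array([x,y,z])-o['ee_pos'])).round(1),'rz',-np.radians(yaw-a).round(3),'F',o['ft_force'].round(1))
E
python3 -c "
from h import *
to(540.3,321.7,61,-5.5)"
```

```text
t: 1.4
ee_pos: [182.7, 597.4, 222.3]
orientation: [2.33, 2.107, -0.001]
ft_force: [-0.3, -0.3, 1.4]
width: 87.8
grasp_force: 0.0
t: 2.65
ee_pos: [538.9, 321.2, 222.4]
orientation: [-2.325, -2.112, 0.001]
ft_force: [1.1, 0.3, 0.4]
width: 88.0
grasp_force: 0.0Traceback (most recent call last):
  File "<string>", line 3, in <module>
    to(540.3,321.7,61,-5.5)
    ~~^^^^^^^^^^^^^^^^^^^^^
  File "h.py", line 17, in to
    print('t',o['t'],'tcp',o['ee_pos'].round(1),'yaw',a.round(2),'tilt',M[:2,2].round(3),'q',o['qpos'].round(2),'w',o['width'].round(1))
                                                                                                                    ^^^^^^^^^^^^^^^^
AttributeError: 'float' object has no attribute 'round'
```

```bash
sed -i "s/o\['width'\].round(1)/round(float(o['width']),1)/" h.py
python3 -m handwheel '[[-17,1,0,0,0,0,1],[-17,1,10,0,0,0,1],[0,0,20,0,0,0,1],[0,0,20,0,0,0,1],[0,0,20,0,0,0,1],[0,0,20,0,0,0,1],[0,0,20,0,0,0,1],[0,0,20,0,0,0,1],[0,0,15,0,0,0,1],[0,0,0,0,0,0,1]]'
python3 -m handwheel '[[5,0,0,0,0,0,1],[6,0,0,0,0,0,1],[6,0,0,0,0,0,1],[6,0,0,0,0,0,1],[6,0,0,0,0,0,1],[6,0,0,0,0,0,1],[6,0,0,0,0,0,1],[6,0,0,0,0,0,1],[0,0,0,0,0,0,1]]'
python3 - <<'E'
from h import *
to(530.5,222,61,-5.5)
d=cam('top'); cv2.imwrite('pics/t1.png',cv2.resize(d['frame'][215:285,195:305],None,fx=7,fy=7,interpolation=cv2.INTER_CUBIC))
E
```

```text
t: 3.9
ee_pos: [535.9, 287.9, 76.2]
orientation: [-2.325, -2.112, 0.004]
ft_force: [-0.2, -0.1, -0.2]
width: 0.3
grasp_force: 0.0
t: 5.03
ee_pos: [541.1, 335.9, 77.5]
orientation: [-2.325, -2.112, -0.001]
ft_force: [-0.8, 0.0, 0.3]
width: 0.4
grasp_force: 0.0
t 5.025 tcp [541.1 335.9  77.5] yaw -5.48 tilt [-0.     0.001] q [0.54 0.62 1.68 0.   0.84 0.63] w 0.4
shift [-114.4    0.3   16.4] rz 0.0 F [-0.8  0.   0.3]
```

View pics/t1.png

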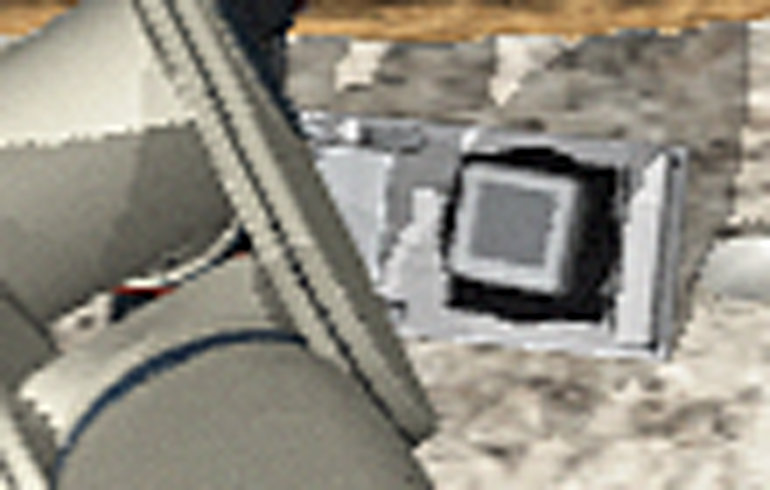

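The lip has moved about 29 mm (its edge is now at crop x≈390, with the cup's left edge at 455), so the jaw is open and the cup is still seated. Next I grasp the cup.

```bash
python3 -m handwheel '[[-3,0,-30,0,0,0,1],[0,0,-40,0,0,0,1],[0,0,-40,0,0,0,0.5],[-38,0,0,0,0,0,0],[-38,0,0,0,0,0,0],[-35,0,0,0,0,0,0],[0,0,0,0,0,0,0]]'
python3 - <<'E'
from h import *
to(530.5,222,71,-5.3)
E
```

```text
t: 5.95
ee_pos: [529.8, 220.0, 187.6]
orientation: [-2.328, -2.109, 0.001]
ft_force: [0.5, -0.2, -0.4]
width: 47.3
grasp_force: 0.0
t 5.95 tcp [529.8 220.  187.6] yaw -5.64 tilt [-0.001 -0.   ] q [0.37 0.39 1.77 0.   0.98 0.47] w 47.3
shift [  2.1   0.6 116.6] rz -0.006 F [ 0.5 -0.2 -0.4]
```

```bash
python3 -m handwheel '[[2,0.6,0,0,0,-0.005,0],[0,0,0,0,0,0,0],[0,0,0,0,0,0,0],[0,0,20,0,0,0,0],[0,0,24,0,0,0,0],[0,0,24,0,0,0,0],[0,0,24,0,0,0,0],[0,0,24,0,0,0,0],[0,0,0,0,0,0,0]]'
python3 -m handwheel '[[0,0,0,0,0,0,0.5],[0,0,0,0,0,0,1],[0,0,0,0,0,0,1],[0,0,0,0,0,0,1],[0,0,0,0,0,0,1],[0,0,0,0,0,0,1]]'
```

```text
t: 7.08
ee_pos: [529.8, 223.5, 70.0]
orientation: [-2.319, -2.118, 0.005]
ft_force: [-0.6, 0.3, 0.3]
width: 87.8
grasp_force: 0.0
t: 7.82
ee_pos: [531.5, 223.7, 72.1]
orientation: [2.32, 2.118, 0.001]
ft_force: [-0.1, 0.1, 4.7]
width: 47.2
grasp_force: 29.0
```

```bash
python3 -m handwheel '[[0,0,-8,0,0,0,1],[0,0,-15,0,0,0,1],[0,0,-20,0,0,0,1],[0,0,-20,0,0,0,1],[0,0,-20,0,0,0,1],[0,0,-20,0,0,0,1],[0,0,-20,0,0,0,1],[0,0,0,0,0,0,1]]'
python3 - <<'E'
from h import *
to(533.6,-184,195,18)
E
```

```text
t: 8.82
ee_pos: [532.1, 223.9, 196.8]
orientation: [2.319, 2.117, 0.006]
ft_force: [-0.1, -0.3, -2.6]
width: 47.3
grasp_force: 29.0
t 8.825 tcp [532.1 223.9 196.8] yaw -5.22 tilt [0.003 0.001] q [0.38 0.38 1.76 0.   0.99 0.47] w 47.3
shift [-406.1   38.6    1.3] rz -0.405 F [-0.1 -0.3 -2.6]
```

```bash
python3 -m handwheel '[[-26,3,0,0,0,0,1],[-46,4.6,0,0,0,0,1],[-46,4.4,0,0,0,0,1],[-46,4.4,0,0,0,0,1],[-46,4.4,0,0,0,0,1],[-46,4.4,0,0,0,0,1],[-46,4.4,0,0,0,0,1],[-46,4.4,0,0,0,0,1],[-36,3,0,0,0,0,1],[-22,1.6,0,0,0,0,1]]'
python3 -m handwheel '[[0,0,0,0,0,-0.08,1],[0,0,0,0,0,-0.08,1],[0,0,0,0,0,-0.08,1],[0,0,0,0,0,-0.08,1],[0,0,0,0,0,-0.085,1],[0,0,0,0,0,0,1],[0,0,0,0,0,0,1]]'
python3 - <<'E'
from h import *
to(533.6,-184,195,18)
for n in('top','scene'):
    d=cam(n); u,v=proj(d,[533.6,-184,110])[0].astype(int);print(u,v)
    c=d['frame'][max(v-35,0):v+35,max(u-40,0):u+40]; cv2.imwrite(f'pics/{n}2.png',cv2.resize(c,None,fx=7,fy=7,interpolation=cv2.INTER_CUBIC))
E
python3 -c "
import cv2;a=cv2.imread('pics/top2.png');b=cv2.imread('pics/scene2.png');h=400
cv2.imwrite('pics/b2.png',cv2.hconcat([cv2.resize(a,(400,350)),cv2.resize(b,(400,350))]))"
```

```text
t: 10.07
ee_pos: [532.0, -185.7, 194.0]
orientation: [-2.321, -2.116, 0.001]
ft_force: [-0.0, -0.6, -1.3]
width: 47.2
grasp_force: 29.0
t: 10.95
ee_pos: [532.5, -184.0, 194.5]
orientation: [-1.848, -2.54, 0.0]
ft_force: [-0.3, 0.3, -1.2]
width: 47.5
grasp_force: 29.0
t 10.95 tcp [ 532.5 -184.   194.5] yaw 17.92 tilt [-0.  0.] q [-0.35  0.37  1.79  0.    0.98 -0.67] w 47.5
shift [-0.4  1.  -0.5] rz -0.001 F [-0.3  0.3 -1.2]
417 245
369 200
```

View pics/b2.png

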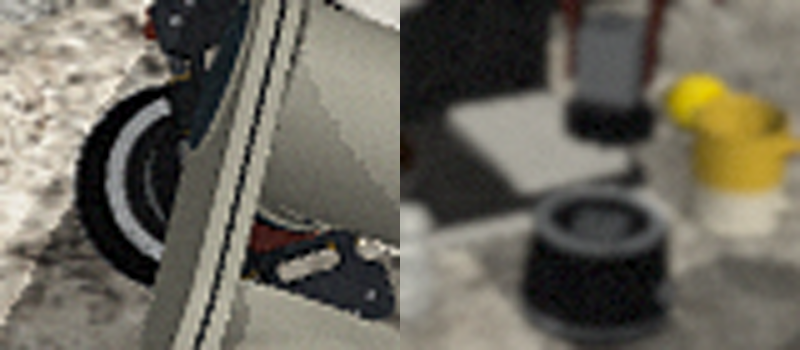

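The scene picture shows the cup upright in the fingers above the base, collar at (608,120) and base rim at (598,210). Going down.

```bash
python3 -m handwheel '[[0.3,1.1,12,0,0,0,1],[0,0,16,0,0,0,1],[0,0,16,0,0,0,1],[0,0,10,0,0,0,1],[0,0,5,0,0,0,1],[0,0,0,0,0,0,1],[0,0,0,0,0,0,1]]'
python3 -m handwheel '[[0,0,2,0,0,0,1],[0,0,2,0,0,0,1],[0,0,2,0,0,0,1],[0,0,2,0,0,0,1],[0,0,0,0,0,0,1]]'
python3 - <<'E'
from h import *
to(533.7,-183.3,114.5,18)
E
```

```text
t: 11.92
ee_pos: [534.0, -183.8, 136.1]
orientation: [1.846, 2.541, 0.0]
ft_force: [0.1, -0.7, -2.8]
width: 47.3
grasp_force: 29.0
t: 12.55
ee_pos: [533.6, -183.7, 127.5]
orientation: [-1.847, -2.541, 0.0]
ft_force: [0.1, -0.8, -3.5]
width: 47.2
grasp_force: 29.0
t 12.55 tcp [ 533.6 -183.7  127.5] yaw 17.99 tilt [-0.  0.] q [-0.35  0.46  1.83 -0.    0.85 -0.67] w 47.2
shift [ 0.3  0.2 13. ] rz -0.0 F [ 0.1 -0.8 -3.5]
```

```bash
python3 -m handwheel '[[0,0,1.5,0,0,0,1],[0,0,1.5,0,0,0,1],[0,0,0,0,0,0,1]]'
python3 -m handwheel '[[0,0,1.5,0,0,0,1],[0,0,1.5,0,0,0,1],[0,0,0,0,0,0,1]]'
```

```text
t: 12.92
ee_pos: [534.3, -183.9, 125.0]
orientation: [1.846, 2.54, 0.001]
ft_force: [1.8, 0.2, 1.4]
width: 47.4
grasp_force: 29.0
t: 13.3
ee_pos: [534.3, -183.9, 122.1]
orientation: [1.846, 2.54, 0.001]
ft_force: [2.2, -1.5, 4.3]
width: 47.1
grasp_force: 29.0
```

The forces match the pin's spring, so the splines have meshed. Pressing on.

```bash
python3 -m handwheel '[[0,0,1.5,0,0,0,1],[0,0,1.5,0,0,0,1],[0,0,1.5,0,0,0,1],[0,0,0,0,0,0,1]]'
python3 -m handwheel '[[0,0,1.5,0,0,0,1],[0,0,1,0,0,0,1],[0,0,0,0,0,0,1],[0,0,0,0,0,0,1]]'
```

```text
t: 13.8
ee_pos: [534.4, -183.9, 117.8]
orientation: [1.846, 2.54, 0.001]
ft_force: [0.7, -0.4, 6.6]
width: 47.3
grasp_force: 28.9
t: 14.3
ee_pos: [534.4, -184.0, 115.4]
orientation: [1.846, 2.54, 0.001]
ft_force: [0.7, -1.1, 7.7]
width: 47.0
grasp_force: 28.9
```

```bash
python3 -m handwheel '[[0,0,1,0,0,0,1],[0,0,0,0,0,0,1],[0,0,0,0,0,0,1]]'
python3 -m handwheel '[[0,0,0.8,0,0,0,1],[0,0,0,0,0,0,1],[0,0,0,0,0,0,1]]'
```

```text
t: 14.68
ee_pos: [534.5, -184.1, 115.1]
orientation: [1.845, 2.54, 0.001]
ft_force: [-0.6, -0.4, 13.6]
width: 46.9
grasp_force: 28.9
t: 15.05
ee_pos: [534.5, -184.1, 115.0]
orientation: [1.845, 2.54, 0.001]
ft_force: [-2.1, -0.6, 20.8]
width: 47.0
grasp_force: 29.0
```

```bash
python3 -m handwheel '[[0,0,0,0,0,0,1],[0,0,0,0,0,0,1],[0,0,0,0,0,0,1],[0,0,0,0,0,0,1],[0,0,0,0,0,0,1],[0,0,0,0,0,0,1]]'
python3 - <<'E'
from h import *
d=cam('scene'); cv2.imwrite('pics/s3.png',cv2.resize(d['frame'][150:240,320:420],None,fx=6,fy=6,interpolation=cv2.INTER_CUBIC))
E
```

```text
t: 15.8
ee_pos: [534.6, -184.2, 115.0]
orientation: [1.845, 2.54, 0.001]
ft_force: [-3.9, 0.3, 21.0]
width: 47.0
grasp_force: 29.0
```

View pics/s3.png

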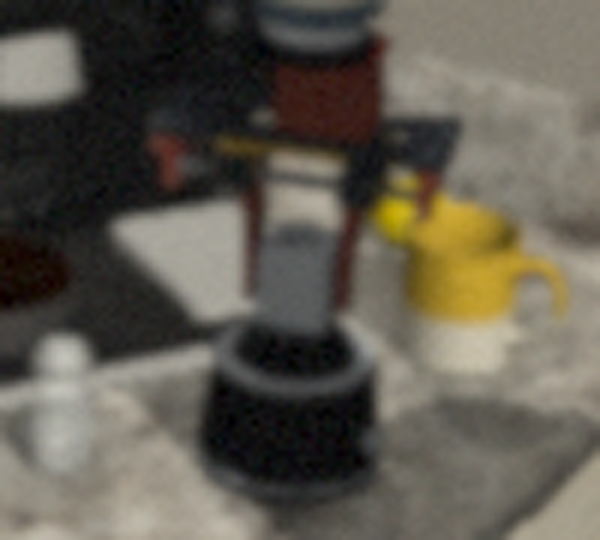

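The picture shows the cup upright at (297,280), its collar down inside the rim at (297,360) and the fingers still gripping. The 21 N push is steady, so I hand in.

```bash
python3 -c "
from workcell import ctrl
print(ctrl.close_job())"
```

```text
the job is handed in; nothing more can be done
None
```

I slid the jaw open about 29 mm with the cup still seated, lifted the cup out, and meshed it in the blender base; I handed in at about 16 s with the collar on its seat, still gripped and pressed down with a steady 21 N (no verdict came back).

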